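Drop the drill plate over the jig's locating pins and strap it down

TASK

Pick the drill plate up by its bow handle, lay it on the two locating pins of the drilling jig and slide it gently along until both of its holes drop over the pins and it sits down flat on the saddle. Then swing the hold-down strap round until it lies square across the edge of the plate, and let go. Feel for the pins and never force the plate against the jig; leave the other things on the bench alone.

Things in the scene. Friction and masses are not known exactly. Their poses are not given: they have to be found in the camera images.
- drill_plate: Drill plate: flat aluminium plate 110 (x) by 216 (y) by 8 mm thick, 0.5 to 0.75 kg, loose on the bench at the start. Origin: centre of its underside, z up. Two round through locating holes, 13.2 mm diameter, at x = 0, y = 68 and -68 mm; four drill bushes 3 mm proud at x = +-30, y = +-62 mm. It is symmetric: either way round fits.
- bow_handle (a point): Centre of the bow handle on the drill plate, 40 mm above the plate's underside over its origin. The handle is a steel bar along the plate's y: 14 mm wide (x), 114 mm long, 16 mm high (z), on two 12 mm posts at y = 50 and -50 mm.
- jig: Drilling jig, bolted to the bench: steel base 180 (x) by 290 (y) by 18 mm, with a guide strip along each long side (tops at z = 28 mm). Origin: centre of its underside. A steel saddle, 108 by 212 mm, lies between the strips; four rest buttons on it, tops at z = 30 mm, are the plate's seat. Over 40 N between plate and pins, or over 80 N on the seat, spoils the job; 3 to 10 N is enough.
- pins_middle (a point): Point on the jig at x = 0, y = 0, z = 42 mm, the height of the tops of the two locating pins. They stand on the saddle at x = 0, 68 mm either way along y from the saddle's middle: 12 mm diameter, 12 mm tall, the top 1.5 mm tapered to 10 mm across. The saddle is locked with its middle 5 to 25 mm towards the jig's +y from here; where is NOT measured: find it by feel.
- seat (a point): Point on the jig at x = 0, y = 0, z = 30 mm: the height of the plate's underside when fully down. Slid along the jig's y over the pin tops with a light push down, the plate drops these 12 mm where both holes meet the pins; across (jig x) the pins lie exactly on the jig's y axis.
- strap (a joint): Angle of the hold-down strap about its upright shoulder bolt. 0: along the jig's +y, clear of the plate; 1.57 rad: along the jig's -x, square across the plate's edge; positive is anticlockwise from above. Starts between -0.9 and 0, stops at -1.2 and 1.75, about 0.05 N m of friction, stays where left. Flat bar 20 mm wide, 7 mm thick, underside at z = 39.5 mm on the jig, nose 48 mm from the bolt.
- strap_bolt (a point): On the strap's pivot axis, at x = 76, y = 0, z = 53 mm in the jig's frame: the top of the shoulder bolt's head, 19 mm across.
- strap_peg (a point): Point on the strap's upright round peg, by which it is moved: 12 mm diameter, its axis 34 mm from the bolt's axis, rising from the strap's top (z = 46.5 mm on the jig) to z = 88.5 mm. The point lies on its axis at z = 77.5 mm, a good TCP height for pinching it from above.
- spanner: A 170 mm open-ended spanner lying on the bench. A bystander: leave it where it is.
- hammer: A hammer lying on the bench. A bystander: leave it where it is.
- spray_can: An upright spray can, 58 mm across, 175 mm tall. A bystander: leave it where it is.
- tape_measure: A tape measure standing on its edge, 62 x 34 x 62 mm. A bystander: leave it where it is.
- square: An engineer's square, stock 100 mm, blade 150 mm. A bystander: leave it where it is.
- f_clamp: An F-clamp lying flat, bar 300 mm. A bystander: leave it where it is.
- tube_offcut: An offcut of square tube, 90 x 40 x 40 mm. A bystander: leave it where it is.
- bolt_tin: An open steel tin, 90 mm across, 60 mm tall. A bystander: leave it where it is.

How it is judged:
On the way:
1. the drill plate has dropped over both pins and lies flat on the saddle, the strap still clear of it (z of drill_plate in the frame of jig between 0.027 and 0.0325 m and x of drill_plate in the frame of jig between -0.003 and 0.003 m and y of drill_plate in the frame of jig between 0.001 and 0.029 m and angle between drill_plate's own z axis and vertical below 0.03 rad and angle between the y axis of drill_plate and the y axis of jig, either way round below 0.05 rad and value of joint strap below 0.6 rad), for 0.2 s.
At the end, for the whole second after the job is handed in: The drill plate lies over both pins, flat and fully down on the saddle (underside within 2.5 mm of the seat, tilt under 0.03 rad), and the strap stands square across its edge (strap angle at least 1.27 rad), everything released and at rest (z of drill_plate in the frame of jig between 0.027 and 0.0325 m and x of drill_plate in the frame of jig between -0.003 and 0.003 m and y of drill_plate in the frame of jig between 0.001 and 0.029 m and angle between drill_plate's own z axis and vertical below 0.03 rad and angle between the y axis of drill_plate and the y axis of jig, either way round below 0.05 rad and value of joint strap between 1.27 and 1.8 rad and linear speed of drill_plate below 0.01 m/s); the robot touches nothing.
It fails at once if the drill plate, not yet down, is pressed or knocked on the pins with more than 40 N (contact force between drill_plate and jig above 40 N and z of drill_plate in the frame of jig above 0.0335 m).
It fails at once if the drill plate is slammed or pressed on its seat with more than 80 N (contact force between drill_plate and jig above 80 N).
It fails at once if a bystander is moved more than 25 mm or tipped over (distance of any of spanner, hammer, spray_can, tape_measure, square, f_clamp, tube_offcut, bolt_tin from where it was at the start of the episode above 0.025 m or angle between any of spanner, hammer, spray_can, tape_measure, square, f_clamp, tube_offcut, bolt_tin's own z axis and vertical above 0.5 rad).
It also fails if it takes over 70 s, if anything falls off the work surface, if the arm or the gripper's body presses on something with over 40 N, if the wrist force passes 120 N, or if a joint passes its speed limit or range.

ROBOT

A 6-joint arm with a two-finger parallel gripper is mounted at the origin on the work surface. World frame = base frame: x ahead of the robot, y to its left, z up, the work surface at z = 0. Lengths are in m, angles in rad, forces in N, time in s.
With the tool pointing down it reaches from about 0.375 to 0.9 m from the base axis. Payload 3.1 kg.
Tool frame: the origin (TCP) lies between the finger pads, 19 mm behind the fingertips; this is the grasp point; z points along the fingers, y is the line along which they close (so a half turn about z gives the same grasp; the last joint's range is limited). The gripper opens to 87 mm and grips with 3 to 60 N. Pads are 19 mm wide; open, the fingers measure 117 mm over their backs; the gripper's body (75 mm by 190 mm) begins 51 mm behind the grasp point.
Start: joints at [-1.343, 0.527, 1.433, -0, 1.181, -0.178], TCP at [0.247, -0.574, 0.241] pointing down, gripper open.
Joint ranges: [-3.08, 3.08], [-0.75, 2.2], [0.22, 2.44], [-1.43, 4.57], [0, 2.65], [-2.85, 2.85]. Speed limits (rad/s): [2.79, 2.79, 3.14, 3.14, 3.14, 3.14].

INTERFACE

Orientations are given as a unit quaternion [x, y, z, w].
In Python, from rig import get_obs, camera, hand_in, cut_out gives the robot as it stands.
- The arm moves only by the tool step_arm, never from a script. Its argument "rows" is a list of rows, each a list of 6 numbers: the shift along the world's x, y, z in m, then the turn, a rotation vector about the world's x, y, z in degrees. A call has 1 to 12 rows; each row shifts and turns the commanded pose from where the row before left it; what a row does not reach is not made up. A row lasts 1/8 s, in which the tool goes at most 62.5 mm and 10.7 degrees, less where a joint would pass 70% of its speed; a pose out of reach is approached as far as the arm can. A call is refused whole if a number of a shift passes 0.0625 or a number of a turn 10.7, either way. A call with a gripper value outside its range is refused whole. "jaw" is the finger opening in m, from 0 to 0.087, set as the call begins (left out, the last holds). The fingers move at their own pace and stop on an object; "squeeze" is the grip in N (left out, the last holds). Time passes only in rows, so rows that do not move let the fingers close. It gives the time, the measured TCP pose, the force, the opening and the grip force at its end, in the units of the state.
- get_obs(): the state, without advancing time (a new reading comes with each control period).
- camera(name): name is "side" or "top" or "wrist"; returns a dict with "pixels" (384x512x3 uint8, blue, green, red), "depth" (384x512 float32, m along the optical axis (not along the pixel's ray), 0 where there is no reading), "fov_y" (degrees; the focal length in pixels is half the picture's height over the tangent of half this angle, whatever the lens; pixels are square), "cx", "cy" (the principal point, pixels), "extrinsics" (4x4, takes a point from camera to world coordinates); the wrist camera has in their place "mount" (4x4, takes a point from camera to tool coordinates, whose origin is the TCP and whose axes are the flange's). Camera axes: x right, y up, looking along -z (the intrinsics and any distortion apply to the point x, -y, -z); pixel columns grow to the right and rows downward; lengths in m; the calibration is good to about 2 mm. A picture is of the moment at which its call begins: read the wrist's pose just before it.
- hand_in(): hands the job in; it is judged then, once.
Trained networks look in the newest picture that a camera, given by its name, has taken for a name from the list of things; names that differ only in an ending like _2 or _b are one class to them, and where a whole thing is asked for, a point or a joint stands for the part that bears it (a point fixed in the world has none). Each returns a list of dicts, best first, with "confidence" (0 to 1); they miss things now and then, are a little off and sometimes report something else, mostly with a low value. They report only what shows in the picture. A call takes as long as a camera call.
- cut_out(label, camera): "region" (384x512 bool, what is visible of it) and "extent" ([centre column, centre row, width, height] in pixels, round what is visible of it).
The state is a dict: "time": time; "q": joint angles; "joint_velocities": joint speeds; "joint_torque": joint torques, N m; "position": TCP position; "tool_rot": TCP orientation; "ft_force": force on the tool from outside, world axes, zero at the start; "moment": the same for the moment, N m; "grip_width": finger opening in m; "grip_force": force on a finger pad.
Only numpy, scipy, OpenCV 4.12 (cv2) and the standard library are available. Lean on these libraries where they do the work, as an engineer would, in place of code of your own. Each camera call takes 0.05 s, during which the arm holds its last target. There are 200 camera calls.

## Working session

There is one attempt and no reset: what is moved stays moved. The work goes in short steps, Python scripts to look and compute and a tool call to move; the robot and the scene stay as the last step left them, time stands still between calls to the robot, and variables do not carry over. Pictures are saved under pics/ and viewed, at most 10 in all, crops included, and the job is handed in when it is done.

Besides the shell and the picture viewer there is one more tool, called in YAML: its name, and indented under it one key for each argument. step_arm: Moves the arm, as the interface text tells. Its arguments: {"type":"object","properties":{"rows":{"type":"array"},"jaw":{"type":"number"},"squeeze":{"type":"number"}},"required":["rows"]}

```bash
mkdir -p pics; ls; cat > h.py <<'E'
import numpy as np, cv2
from rig import get_obs, camera, hand_in, cut_out
from scipy.spatial.transform import Rotation as R
def cloud(c, T=None):
    h,w=c["depth"].shape; f=h/2/np.tan(np.radians(c["fov_y"])/2)
    v,u=np.mgrid[:h,:w]; d=c["depth"]
    P=np.stack([(u-c["cx"])/f*d, -(v-c["cy"])/f*d, -d],-1)
    T=c["extrinsics"] if T is None else T
    return P@np.array(T)[:3,:3].T+np.array(T)[:3,3]
def toolT(o):
    T=np.eye(4);T[:3,:3]=R.from_quat(o["tool_rot"]).as_matrix();T[:3,3]=o["position"];return T
E
python3 - <<'E'
from h import *
o=get_obs(); print(o)
ims=[]
for n in ["top","side"]:
    c=camera(n); ims.append(c["pixels"]); print(n,{k:c[k] for k in c if k not in("pixels","depth")})
    P=cloud(c); np.save(n+".npy",P)
    for l in ["drill_plate","bow_handle","jig","strap","strap_bolt","strap_peg"]:
        try:
            for r in cut_out(l,n)[:2]:
                m=r["region"]&(c["depth"]>0); q=P[m]
                print(n,l,round(r["confidence"],2),np.round(r["extent"]),m.sum(),np.round(np.median(q,0),3),np.round(np.percentile(q,[2,98],axis=0),3).tolist())
        except Exception as e: print(l,e)
    cv2.imwrite(f"pics/{n}0.png",cv2.resize(c["pixels"],(800,600),interpolation=cv2.INTER_CUBIC))
E
```

```text
pics
{'time': 0.0, 'q': array([-1.34348107e+00,  5.28422357e-01,  1.43395017e+00, -6.03473022e-05,
        1.18141264e+00, -1.78481305e-01]), 'joint_velocities': array([ 0.00198694, -0.00044204, -0.00158471,  0.00136736, -0.00134478,
        0.00060703]), 'joint_torque': array([ 5.86179940e-04, -4.40039277e+01, -1.76593101e+01,  6.34329719e-02,
        5.83601114e-02, -1.60797017e-04]), 'position': array([ 0.24657597, -0.57351472,  0.2402833 ]), 'tool_rot': array([ 9.79483759e-01,  2.01520130e-01, -5.46586574e-05, -1.09524809e-03]), 'ft_force': array([ 0.07040108, -0.07537312,  0.30082836]), 'moment': array([-0.01157884, -0.02792005, -0.02872307]), 'grip_force': 0.0, 'grip_width': 0.08703750257376974}
top {'fov_y': 56.068949774272774, 'cx': 256.39952965483116, 'cy': 194.15400291313614, 'extrinsics': array([[-1.46296940e-03,  9.93073066e-01, -1.17489341e-01,
         3.18509465e-01],
       [-9.99994625e-01, -1.79756497e-03, -2.74196634e-03,
         1.62496517e-02],
       [-2.93416765e-03,  1.17484698e-01,  9.93070358e-01,
         1.46540277e+00],
       [ 0.00000000e+00,  0.000000
[... 1753 characters left out ...]
 [0.602, 0.34, 0.05]]
side jig 0.64 [262. 172.  60.  56.] 2559 [ 0.528 -0.191  0.028] [[0.428, -0.359, 0.005], [0.629, -0.073, 0.05]]
side jig 0.52 [253. 369. 115.  31.] 1515 [0.425 0.565 0.021] [[0.297, 0.537, 0.008], [0.585, 0.65, 0.034]]
side strap 0.39 [239. 167.  14.  13.] 70 [ 0.623 -0.185  0.048] [[0.604, -0.234, 0.015], [0.635, -0.171, 0.089]]
side strap_bolt 0.63 [262. 175.  60.  50.] 2373 [ 0.524 -0.19   0.028] [[0.429, -0.353, 0.009], [0.624, -0.076, 0.049]]
side strap_peg 0.56 [186. 339.  57.  60.] 862 [0.62  0.528 0.008] [[0.566, 0.438, -0.001], [0.677, 0.609, 0.02]]
side strap_peg 0.54 [237. 167.  12.  17.] 92 [ 0.624 -0.185  0.048] [[0.603, -0.269, -0.0], [0.65, -0.171, 0.09]]
```

View pics/top0.png

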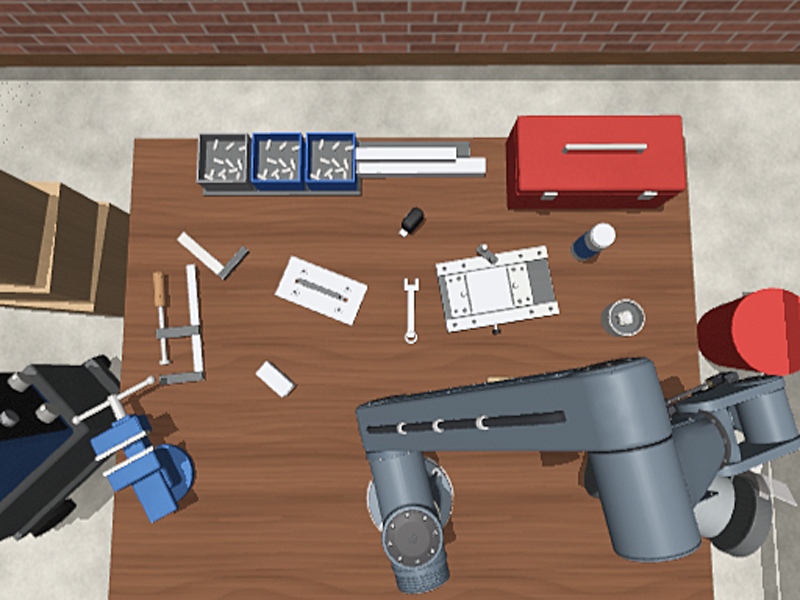

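View pics/side0.png

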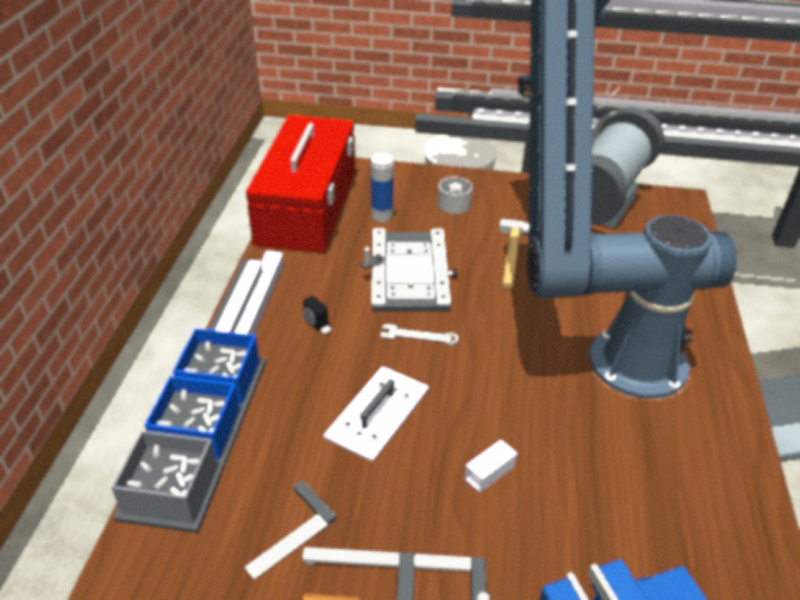

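```bash
python3 - <<'E'
from h import *
for n in ["top","side"]:
    P=np.load(n+".npy")
    # handle: pts z 0.042-0.056 near plate ; plate: z .002-.015
    def sel(c,r,z0,z1):
        m=(np.hypot(P[...,0]-c[0],P[...,1]-c[1])<r)&(P[...,2]>z0)&(P[...,2]<z1); return P[m]
    for nm,c,r,z0,z1 in [("handle",(.526,.23),.12,.035,.06),("plate",(.526,.23),.14,.004,.013),("jigtop",(.527,-.215),.2,.02,.034),("jigall",(.527,-.215),.19,.012,.05),("peg",(.62,-.19),.05,.08,.1),("strap",(.62,-.19),.06,.043,.06)]:
        q=sel(c,r,z0,z1)
        if len(q)<4: print(nm,len(q));continue
        rr=cv2.minAreaRect((q[:,:2]*1000).astype(np.float32))
        u,s,vt=np.linalg.svd(q[:,:2]-q[:,:2].mean(0),full_matrices=False)
        print(n,nm,len(q),"rect",np.round(rr[0],1),np.round(rr[1],1),round(rr[2],1),"mean",np.round(q.mean(0),4),"pca",np.round(np.degrees(np.arctan2(vt[0,1],vt[0,0])),2))
E
```

```text
top handle 106 rect [525.9 228.8] [114.9  14. ] 68.2 mean [0.5255 0.2286 0.0458] pca -111.96
top plate 1055 rect [517.  229.8] [266.  249.7] 71.7 mean [0.5238 0.2286 0.0073] pca -113.85
top jigtop 2455 rect [ 515.5 -229.3] [202.9 290.1] 9.5 mean [ 0.5236 -0.2167  0.027 ] pca 99.18
top jigall 3144 rect [ 528.  -227.5] [228.9 290.7] 9.5 mean [ 0.5256 -0.225   0.0255] pca -81.0
top peg 7 rect [ 622.6 -188.4] [8.1 7.7] 4.9 mean [ 0.6228 -0.1876  0.088 ] pca -166.1
top strap 61 rect [ 613.4 -200.3] [58.1 20.1] 51.4 mean [ 0.6109 -0.2015  0.0479] pca -126.58
side handle 181 rect [528.8 232.6] [114.9  17.1] 67.8 mean [0.5287 0.2379 0.0467] pca 67.71
side plate 1829 rect [525.5 234.7] [278.8 264.2] 7.1 mean [0.5272 0.2408 0.0082] pca 64.63
side jigtop 1849 rect [ 518.1 -227.7] [201.8 305.9] 8.7 mean [ 0.5246 -0.2048  0.0281] pca 98.28
side jigall 2367 rect [ 529.5 -224.1] [228.4 306.9] 7.8 mean [ 0.5263 -0.2029  0.0273] pca 98.74
side peg 14 rect [ 626.6 -186.3] [10.9 22.2] 24.9 mean [ 0.6255 -0.1842  0.0863] pca 109.12
side strap 69 rect [ 615.3 -196.6] [62.6 25.4] 49.4 mean [ 0.6135 -0.1959  0.0484] pca 51.82
```

The top view shows the plate at about (321,291), with its handle along roughly 68°. The jig is at (497,290), with the strap peg at (483,248) on its far (+x) side, so jig +x is roughly world +x. The saddle is shifted left, towards jig +y. The side view agrees with all of this. I'll go over the jig first for a wrist view.

step_arm:
  rows:
    - [0.032,0.043,0.0125,0,0,9.5]
    - [0.032,0.043,0.0125,0,0,9.5]
    - [0.032,0.043,0.0125,0,0,9.5]
    - [0.032,0.043,0.0125,0,0,9.5]
    - [0.032,0.043,0.0125,0,0,9.5]
    - [0.032,0.043,0.0125,0,0,9.5]
    - [0.032,0.043,0.0125,0,0,9.5]
    - [0.032,0.043,0.0125,0,0,9.5]
    - [0,0,0,0,0,0]
    - [0,0,0,0,0,0]
    - [0,0,0,0,0,0]
  jaw: 0.06

```text
time: 2.08
position: [0.5019, -0.2312, 0.3408]
tool_rot: [0.649, 0.761, -0.0, -0.0]
ft_force: [-0.4, -0.3, 0.2]
grip_width: 0.0601
grip_force: 0.0
```

```bash
python3 - <<'E'
from h import *
o=get_obs(); c=camera("wrist"); print(o["position"],o["time"],o["q"],c["mount"],c["fov_y"])
P=cloud(c,toolT(o)@c["mount"]); np.save("w1.npy",P)
cv2.imwrite("pics/w1.png",c["pixels"])
g=np.array([P[r,k] for r in range(0,384,64) for k in range(0,512,64)]);print(np.round([g.min(0),g.max(0)],3))
E
```

```text
[ 0.50190726 -0.23115924  0.34076962] 2.075 [-6.33646862e-01  3.25749397e-01  1.48450517e+00 -4.02164220e-04
  1.33235779e+00 -7.92784312e-01] [[ 3.37523400e-04  9.62631331e-01  2.70815079e-01  7.40513741e-02]
 [ 9.99999801e-01 -4.69288342e-04  4.21794565e-04  2.78063813e-04]
 [ 5.33123023e-04  2.70814882e-01 -9.62631298e-01 -1.43460703e-01]
 [ 0.00000000e+00  0.00000000e+00  0.00000000e+00  1.00000000e+00]] 68.6842860377612
[[ 0.068 -0.364 -0.002]
 [ 0.861  0.05   0.427]]
```

View pics/w1.png

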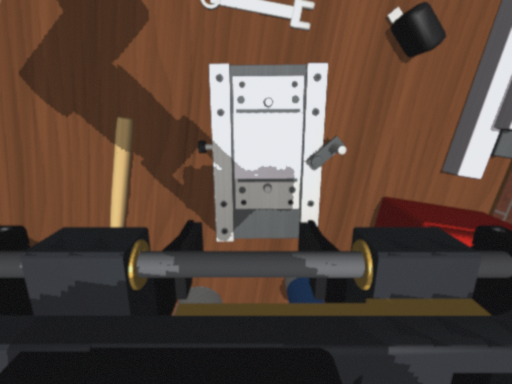

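Wrist view: the jig is at about (268,150), with pins at (268,102) and (267,187), the strap at (325,153) and its peg at (341,150). Next I'll measure it.

```bash
python3 - <<'E'
from h import *
P=np.load("w1.npy"); im=cv2.imread("pics/w1.png")
m=(np.hypot(P[...,0]-.527,P[...,1]+.217)<.19)&(P[...,2]>.014)&(P[...,2]<.036)
q=P[m]; print(len(q))
rr=cv2.minAreaRect((q[:,:2]*1000).astype(np.float32)); print("base",rr)
# strips only : z .025-.031, |x_jig|>55 using 9.2deg
for lo,hi in [(.024,.032)]:
    a=np.radians(9.2); s=q[(q[:,2]>lo)&(q[:,2]<hi)][:,:2]-[.527,-.217]
    xj=s@[np.cos(a),np.sin(a)]; yj=s@[-np.sin(a),np.cos(a)]
    for sg in (-1,1):
        k=(sg*xj>63)&(0<1) if 0 else (sg*xj>.062)
        p=np.polyfit(yj[k],xj[k],1); print(sg,k.sum(),"range x",np.percentile(xj[k],[0,1,50,99,100]),"y",np.percentile(yj[k],[0,1,99,100]),"slope deg",np.degrees(p[0]))
for (u,v) in [(268,102),(267,187),(341,150)]:
    w=P[v-5:v+6,u-5:u+6].reshape(-1,3); w=w[w[:,2]>np.percentile(w[:,2],80)]
    print(u,v,P[v,u],w.mean(0),w[:,2].max())
cv2.imwrite("pics/w1c.png",cv2.resize(im[55:250,195:365],None,fx=3,fy=3,interpolation=cv2.INTER_CUBIC))
m2=(np.hypot(P[...,0]-.62,P[...,1]+.19)<.07)
for z0,z1 in [(.043,.049),(.05,.056),(.08,.095)]:
    k=m2&(P[...,2]>z0)&(P[...,2]<z1); print(z0,k.sum(),P[k].mean(0),[ (int(x),int(y)) for x,y in [np.argwhere(k).mean(0)[::-1]]])
E
```

```text
18593
base ((517.3931884765625, -228.4287109375), (202.73609924316406, 290.2534484863281), 9.363880157470703)
-1 2868 range x [-0.11229452 -0.08875427 -0.07525869 -0.06229098 -0.06200424] y [-0.15505785 -0.1508414   0.1333762   0.13517187] slope deg -0.16890023681244845
1 2427 range x [0.06202486 0.0622387  0.07496427 0.08923866 0.09027072] y [-0.12376029 -0.11451851  0.13326922  0.13481051] slope deg -0.14687014916043434
268 102 [ 0.51371489 -0.13801191  0.04081293] [ 0.51033698 -0.1404779   0.09790292] 0.48426344369494667
267 187 [ 0.53516188 -0.26793119  0.04237723] [ 0.536505   -0.27165887  0.04251606] 0.0439467950579559
341 150 [ 0.62370301 -0.1871053   0.08827582] [ 0.6247825  -0.18707902  0.08901038] 0.08971628040242663
0.043 313 [ 0.61538641 -0.19665425  0.04642248] [(326, 151)]
0.05 126 [ 0.60484595 -0.211679    0.05264585] [(318, 160)]
0.08 70 [ 0.62422939 -0.18704455  0.08731678] [(341, 149)]
```

View pics/w1c.png

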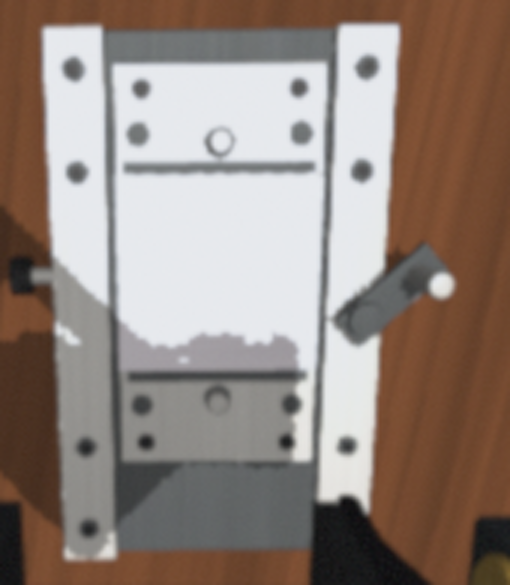

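step_arm:
  rows:
    - [0,0.045,-0.011,0,0,-3.5]
    - [0,0.045,-0.011,0,0,-3.5]
    - [0,0.045,-0.011,0,0,-3.5]
    - [0,0.045,-0.011,0,0,-3.5]
    - [0,0.045,-0.011,0,0,-3.5]
    - [0,0.045,-0.011,0,0,-3.5]
    - [0,0.045,-0.011,0,0,-3.5]
    - [0,0.045,-0.011,0,0,-3.5]
    - [0,0.045,-0.011,0,0,-3.5]
    - [0,0,0,0,0,0]
    - [0,0,0,0,0,0]

```text
time: 3.5
position: [0.503, 0.1738, 0.2421]
tool_rot: [0.83, 0.557, -0.0, 0.0]
ft_force: [0.8, -0.4, -0.4]
grip_width: 0.0597
grip_force: 0.0
```

```bash
cat >> h.py <<'E'
def ray(c,T,u,v,z):
    h=384; f=h/2/np.tan(np.radians(c["fov_y"])/2)
    d=T[:3,:3]@np.array([(u-c["cx"])/f,-(v-c["cy"])/f,-1]); o=T[:3,3]
    return o+d*(z-o[2])/d[2]
E
python3 - <<'E'
from h import *
o=get_obs(); c=camera("wrist"); print(o["position"],o["time"],R.from_quat(o["tool_rot"]).as_matrix()[:,1])
T=toolT(o)@c["mount"];P=cloud(c,T)
cv2.imwrite("pics/w2.png",c["pixels"])
m=(np.hypot(P[...,0]-.527,P[...,1]-.23)<.1)&(P[...,2]>.035)&(P[...,2]<.06)
q=P[m]; print(len(q),cv2.minAreaRect((q[:,:2]*1000).astype(np.float32)),np.median(q[:,2]))
m=(np.hypot(P[...,0]-.527,P[...,1]-.23)<.14)&(P[...,2]>.004)&(P[...,2]<.013)
q=P[m]; print(len(q),cv2.minAreaRect((q[:,:2]*1000).astype(np.float32)),np.median(q[:,2]))
# jig by rays from picture 1
o1=dict(position=[.501907,-.231159,.340770],tool_rot=[0.649,0.761,0,0]); T1=toolT(o1)@c["mount"]
a=np.radians(9.36)
C=np.array([.5286,-.2268])
for nm,u,v,z in [("pinA",268.3,102.3,.042),("pinB",267.3,188.3,.042),("bolt",316.7,161.7,.053),("peg",341.5,149.7,.0885),("cTL",209.3,64,.028),("cTR",328,63,.028),("cBL",216.8,241,.028)]:
    p=ray(c,T1,u,v,z); d=p[:2]-C; print(nm,np.round(p,4),"jig",np.round([d@[np.cos(a),np.sin(a)],d@[-np.sin(a),np.cos(a)]],4))
E
```

```text
[0.50295207 0.17375142 0.24209893] 3.5 [ 9.25328188e-01 -3.79167167e-01 -5.36256844e-05]
1197 ((527.5469970703125, 230.48069763183594), (112.5165023803711, 13.56812572479248), 68.12372589111328) 0.0479585511321684
13142 ((527.8182373046875, 230.34506225585938), (216.2923583984375, 110.3800277709961), 68.2541275024414) 0.008220814196194554
pinA [ 0.5145 -0.1385  0.042 ] jig [0.0004 0.0894]
pinB [ 0.5363 -0.2702  0.042 ] jig [ 0.0005 -0.0441]
bolt [ 0.6032 -0.2134  0.053 ] jig [0.0758 0.0011]
peg [ 0.6245 -0.1867  0.0885] jig [0.1011 0.024 ]
cTL [ 0.4186 -0.0981  0.028 ] jig [-0.0876  0.1449]
cTR [ 0.5934 -0.0687  0.028 ] jig [0.0897 0.1454]
cBL [ 0.4662 -0.3833  0.028 ] jig [-0.087  -0.1443]
```

Plate centre is (0.5277, 0.2304) at 68.2°. The rectangle measures 216×110 mm, which matches the given size. The jig is at about (0.5288, -0.2266), yaw 9.36°, and the saddle shift looks like about 22 mm, to be confirmed by feel. Now the grasp.

step_arm:
  rows:
    - [0.0125,0.0284,-0.03,0,0,0.5]
    - [0.0123,0.0283,-0.03,0,0,0]
    - [0,0,-0.03,0,0,0]
    - [0,0,-0.03,0,0,0]
    - [0,0,-0.03,0,0,0]
    - [0,0,-0.025,0,0,0]
    - [0,0,-0.017,0,0,0]
    - [0,0,-0.01,0,0,0]
    - [0,0,0,0,0,0]
    - [0,0,0,0,0,0]

```text
time: 4.8
position: [0.5282, 0.2316, 0.041]
tool_rot: [0.828, 0.561, 0.001, 0.0]
ft_force: [0.0, -1.0, 0.0]
grip_width: 0.0601
grip_force: 0.0
```

step_arm:
  rows:
    - [0,0,0,0,0,0]
    - [0,0,0,0,0,0]
    - [0,0,0,0,0,0]
    - [0,0,0,0,0,0]
    - [0,0,0,0,0,0]
    - [0,0,0,0,0,0]
  jaw: 0.0
  squeeze: 45

```text
time: 5.55
position: [0.5276, 0.2315, 0.0402]
tool_rot: [0.828, 0.561, 0.0, 0.0]
ft_force: [1.1, -0.3, -0.6]
grip_width: 0.0134
grip_force: 45.0
```

step_arm:
  rows:
    - [0,0,0.01,0,0,0]
    - [0,0,0.03,0,0,0]
    - [0,0,0.04,0,0,0]
    - [0,0,0.03,0,0,0]
    - [0,0,0.01,0,0,0]
    - [0,0,0,0,0,0]

```text
time: 6.3
position: [0.5271, 0.2314, 0.1601]
tool_rot: [0.828, 0.561, -0.0, -0.0]
ft_force: [0.7, -0.0, -6.8]
grip_width: 0.0134
grip_force: 45.0
```

step_arm:
  rows:
    - [0,-0.02,0,0,0,1.5]
    - [0,-0.04,0,0,0,3]
    - [0,-0.05,0,0,0,3.5]
    - [0,-0.05,0,0,0,3.5]
    - [0,-0.05,0,0,0,3.5]
    - [0,-0.05,0,0,0,3.5]
    - [0,-0.05,0,0,0,3.5]
    - [0,-0.05,0,0,0,3.5]
    - [-0.001,-0.04,0,0,0,3]
    - [0,-0.03,0,0,0,2]
    - [0,-0.0133,0,0,0,0.6]
    - [0,0,0,0,0,0]

```text
time: 7.8
position: [0.5259, -0.2117, 0.1591]
tool_rot: [0.648, 0.762, 0.0, -0.001]
ft_force: [0.5, 0.1, -5.0]
grip_width: 0.0134
grip_force: 45.0
```

step_arm:
  rows:
    - [0,0,0,0,0,0]
    - [0,0,0,0,0,0]
    - [0,0,0,0,0,0]

```text
time: 8.18
position: [0.5266, -0.2109, 0.1604]
tool_rot: [0.647, 0.763, 0.0, -0.0]
ft_force: [0.5, 0.5, -6.0]
grip_width: 0.0133
grip_force: 45.0
```

```bash
python3 - <<'E'
from h import *
o=get_obs(); print(o["position"],o["time"],o["ft_force"],o["moment"]); M=R.from_quat(o["tool_rot"]).as_matrix(); print(M)
for n in ["top","wrist"]:
    c=camera(n); T=toolT(o)@c["mount"] if n=="wrist" else c["extrinsics"]; P=cloud(c,T)
    m=(np.hypot(P[...,0]-.527,P[...,1]+.213)<.13)&(P[...,2]>.118)&(P[...,2]<.136)
    q=P[m]; print(n,len(q))
    if len(q)>50:
        p=np.linalg.lstsq(np.c_[q[:,:2]-o["position"][:2],np.ones(len(q))],q[:,2],rcond=None)[0]; print("plane",p)
        print(cv2.minAreaRect((q[:,:2]*1000).astype(np.float32)))
    cv2.imwrite(f"pics/{n}3.png",c["pixels"])
E
```

```text
[ 0.52663267 -0.21087499  0.16037717] 8.175 [ 0.50763293  0.46665185 -6.04879837] [ 2.03289823e-02 -4.38512651e-02  2.08843844e-05]
[[-1.63656406e-01  9.86517400e-01 -1.71895700e-05]
 [ 9.86517390e-01  1.63656407e-01  1.37009350e-04]
 [ 1.37975291e-04  5.46464808e-06 -9.99999990e-01]]
top 343
plane [-1.11719481e-04 -1.75220971e-02  1.28218287e-01]
((519.79638671875, -148.16270446777344), (99.64048767089844, 86.63607788085938), 9.789607048034668)
wrist 28645
plane [-0.00063345  0.00163882  0.12829609]
((523.082275390625, -187.66561889648438), (110.80520629882812, 167.5612030029297), 9.361011505126953)
```

View pics/wrist3.png

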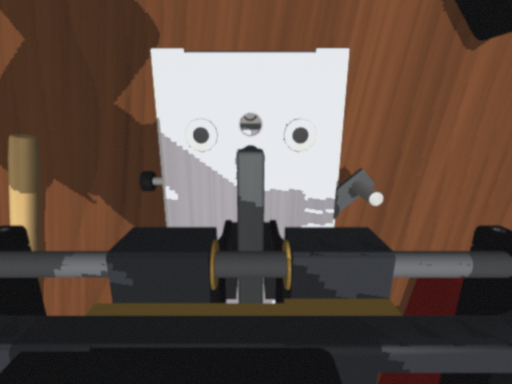

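The wrist view shows the plate level in the grip, its far hole at (250,124) and the handle held squarely. Measured plate position on the jig is about x +0.4 mm from the pins and y 15 mm. Lowering.

step_arm:
  rows:
    - [-0.0004,0,-0.01,0,0,0]
    - [0,0,-0.02,0,0,0]
    - [0,0,-0.02,0,0,0]
    - [0,0,-0.013,0,0,0]
    - [0,0,-0.007,0,0,0]
    - [0,0,-0.003,0,0,0]
    - [0,0,0,0,0,0]
    - [0,0,0,0,0,0]

```text
time: 9.28
position: [0.5265, -0.212, 0.0878]
tool_rot: [0.647, 0.762, 0.0, 0.001]
ft_force: [-0.8, -0.8, -5.4]
grip_width: 0.0133
grip_force: 45.0
```

step_arm:
  rows:
    - [0,0,-0.001,0,0,0]
    - [0,0,-0.001,0,0,0]
    - [0,0,-0.001,0,0,0]
    - [0,0,0,0,0,0]

```text
time: 9.78
position: [0.5261, -0.2117, 0.0841]
tool_rot: [0.647, 0.762, -0.0, -0.0]
ft_force: [-0.9, 0.6, -6.5]
grip_width: 0.0135
grip_force: 45.0
```

step_arm:
  rows:
    - [0,0,-0.0007,0,0,0]
    - [0,0,-0.0007,0,0,0]
    - [0,0,0,0,0,0]

```text
time: 10.15
position: [0.5261, -0.2118, 0.0828]
tool_rot: [0.647, 0.762, -0.0, -0.0]
ft_force: [-1.6, 0.0, -6.7]
grip_width: 0.0137
grip_force: 45.0
```

step_arm:
  rows:
    - [0,0,-0.0005,0,0,0]
    - [0,0,0,0,0,0]

```text
time: 10.4
position: [0.5261, -0.2118, 0.0823]
tool_rot: [0.647, 0.762, -0.0, -0.0]
ft_force: [0.1, -0.2, -5.8]
grip_width: 0.0137
grip_force: 45.0
```

step_arm:
  rows:
    - [0,0,-0.0005,0,0,0]
    - [0,0,0,0,0,0]

```text
time: 10.65
position: [0.5262, -0.2118, 0.0822]
tool_rot: [0.647, 0.762, 0.0, 0.0]
ft_force: [-0.9, 0.7, -1.9]
grip_width: 0.0136
grip_force: 45.0
```

Contact at TCP z ≈ 0.0822, so the pins are felt. A little more push down, then slide along jig +y.

step_arm:
  rows:
    - [0,0,-0.0002,0,0,0]
    - [-0.0001,0.0005,0,0,0,0]
    - [-0.0001,0.0005,0,0,0,0]
    - [-0.0001,0.0005,0,0,0,0]
    - [-0.0001,0.0005,0,0,0,0]
    - [0,0,0,0,0,0]

```text
time: 11.4
position: [0.5266, -0.2109, 0.0821]
tool_rot: [0.647, 0.762, -0.0, 0.001]
ft_force: [-0.7, -5.4, 2.3]
grip_width: 0.0137
grip_force: 45.0
```

step_arm:
  rows:
    - [-0.0001,0.0005,0,0,0,0]
    - [-0.0001,0.0005,0,0,0,0]
    - [-0.0001,0.0005,0,0,0,0]
    - [0,0,0,0,0,0]

```text
time: 11.9
position: [0.5267, -0.2093, 0.0821]
tool_rot: [0.647, 0.762, 0.0, 0.002]
ft_force: [-0.3, -5.2, 2.7]
grip_width: 0.0135
grip_force: 45.0
```

step_arm:
  rows:
    - [-0.0001,0.0005,0,0,0,0]
    - [-0.0001,0.0005,0,0,0,0]
    - [-0.0001,0.0005,0,0,0,0]
    - [0,0,0,0,0,0]

```text
time: 12.4
position: [0.5265, -0.2076, 0.0821]
tool_rot: [0.647, 0.762, 0.0, 0.002]
ft_force: [1.8, -5.4, 3.4]
grip_width: 0.0135
grip_force: 45.0
```

step_arm:
  rows:
    - [-0.0001,0.0005,0,0,0,0]
    - [-0.0001,0.0005,0,0,0,0]
    - [-0.0001,0.0005,0,0,0,0]
    - [0,0,0,0,0,0]

```text
time: 12.9
position: [0.5245, -0.2044, 0.0812]
tool_rot: [0.647, 0.762, 0.0, -0.001]
ft_force: [0.5, -0.9, -5.1]
grip_width: 0.0135
grip_force: 45.0
```

step_arm:
  rows:
    - [-0.0001,0.0005,0,0,0,0]
    - [-0.0001,0.0005,0,0,0,0]
    - [0,0,0,0,0,0]

```text
time: 13.28
position: [0.524, -0.2036, 0.0808]
tool_rot: [0.647, 0.762, -0.0, -0.001]
ft_force: [2.1, -1.7, -6.6]
grip_width: 0.0136
grip_force: 45.0
```

The support vanished at jig y ≈ 22 mm, which matches the vision estimate. Lowering gently.

step_arm:
  rows:
    - [0,0,-0.0005,0,0,0]
    - [0,0,-0.0005,0,0,0]
    - [0,0,-0.0005,0,0,0]
    - [0,0,0,0,0,0]

```text
time: 13.78
position: [0.5241, -0.2039, 0.08]
tool_rot: [0.647, 0.762, -0.0, -0.001]
ft_force: [1.0, -0.5, -5.1]
grip_width: 0.0134
grip_force: 45.0
```

step_arm:
  rows:
    - [0,0,-0.0005,0,0,0]
    - [0,0,-0.0005,0,0,0]
    - [0,0,0,0,0,0]

```text
time: 14.15
position: [0.5243, -0.2041, 0.079]
tool_rot: [0.647, 0.762, -0.0, -0.0]
ft_force: [0.3, -0.5, -5.6]
grip_width: 0.0132
grip_force: 45.0
```

step_arm:
  rows:
    - [0,0,-0.001,0,0,0]
    - [0,0,-0.001,0,0,0]
    - [0,0,-0.001,0,0,0]
    - [0,0,0,0,0,0]

```text
time: 14.65
position: [0.5245, -0.2043, 0.076]
tool_rot: [0.647, 0.762, -0.0, -0.0]
ft_force: [-0.6, -0.0, -6.7]
grip_width: 0.0134
grip_force: 45.0
```

step_arm:
  rows:
    - [0,0,-0.001,0,0,0]
    - [0,0,-0.001,0,0,0]
    - [0,0,-0.001,0,0,0]
    - [0,0,0,0,0,0]

```text
time: 15.15
position: [0.5246, -0.2043, 0.073]
tool_rot: [0.647, 0.762, -0.0, -0.0]
ft_force: [-0.4, 0.8, -5.1]
grip_width: 0.0135
grip_force: 45.0
```

step_arm:
  rows:
    - [0,0,-0.0005,0,0,0]
    - [0,0,-0.0005,0,0,0]
    - [0,0,-0.0005,0,0,0]
    - [0,0,0,0,0,0]

```text
time: 15.65
position: [0.5246, -0.2043, 0.0716]
tool_rot: [0.647, 0.762, -0.0, -0.0]
ft_force: [-0.5, -0.1, -6.2]
grip_width: 0.0133
grip_force: 45.0
```

step_arm:
  rows:
    - [0,0,-0.0005,0,0,0]
    - [0,0,-0.0005,0,0,0]
    - [0,0,0,0,0,0]

```text
time: 16.02
position: [0.5246, -0.2043, 0.0706]
tool_rot: [0.647, 0.762, -0.0, -0.0]
ft_force: [-0.3, 0.7, -5.8]
grip_width: 0.0132
grip_force: 45.0
```

step_arm:
  rows:
    - [0,0,-0.0005,0,0,0]
    - [0,0,0,0,0,0]

```text
time: 16.27
position: [0.5247, -0.2043, 0.0703]
tool_rot: [0.647, 0.762, 0.0, 0.0]
ft_force: [0.5, 0.6, -5.1]
grip_width: 0.0137
grip_force: 45.0
```

step_arm:
  rows:
    - [0,0,-0.0005,0,0,0]
    - [0,0,0,0,0,0]
    - [0,0,0,0,0,0]

```text
time: 16.65
position: [0.5247, -0.2043, 0.0702]
tool_rot: [0.647, 0.762, 0.0, 0.0]
ft_force: [-1.6, 1.6, 1.7]
grip_width: 0.0134
grip_force: 45.0
```

Seated at TCP z 0.0702 (underside ≈ 30 mm) with about 7 N. Release and rise.

step_arm:
  rows:
    - [0,0,0,0,0,0]
    - [0,0,0,0,0,0]
    - [0,0,0,0,0,0]
    - [0,0,0,0,0,0]
  jaw: 0.05

```text
time: 17.15
position: [0.5248, -0.2044, 0.0696]
tool_rot: [0.647, 0.762, 0.0, 0.0]
ft_force: [-0.5, 0.1, 0.3]
grip_width: 0.0451
grip_force: 0.0
```

step_arm:
  rows:
    - [0,0,0.01,0,0,0]
    - [0,0,0.025,0,0,0]
    - [0,0,0.04,0,0,0]
    - [0,-0.03,0.05,0,0,0]
    - [0.01,-0.05,0.04,0,0,0]
    - [0.01,-0.02,0.02,0,0,0]
    - [0,0,0,0,0,0]
    - [0,0,0,0,0,0]
    - [0,0,0,0,0,0]

```text
time: 18.27
position: [0.5431, -0.3006, 0.2516]
tool_rot: [0.647, 0.763, 0.0, -0.002]
ft_force: [-0.2, 0.2, -0.6]
grip_width: 0.0502
grip_force: 0.0
```

```bash
python3 - <<'E'
from h import *
o=get_obs(); c=camera("wrist"); print(o["position"],o["time"])
T=toolT(o)@c["mount"];P=cloud(c,T)
cv2.imwrite("pics/w4.png",c["pixels"])
d=np.hypot(P[...,0]-.525,P[...,1]+.205)
m=(d<.13)&(P[...,2]>.033)&(P[...,2]<.042)
C=np.array([.5287,-.2267]);a=np.radians(9.36)
xj=(P[...,:2]-C)@[np.cos(a),np.sin(a)]; m&=abs(xj)<.06
q=P[m]; print(len(q),cv2.minAreaRect((q[:,:2]*1000).astype(np.float32)),np.median(q[:,2]))
print("plane",np.linalg.lstsq(np.c_[q[:,:2]-[.525,-.205],np.ones(len(q))],q[:,2],rcond=None)[0])
k=(np.hypot(P[...,0]-.62,P[...,1]+.19)<.06)&(P[...,2]>.084)&(P[...,2]<.095)
print("peg",k.sum(),P[k].mean(0),np.argwhere(k).mean(0)[::-1])
for n in ["wrist"]:
  for l in ["strap_peg","strap"]:
    for r in cut_out(l,n)[:2]: print(l,r["confidence"],r["extent"])
E
```

```text
[ 0.54314114 -0.30056361  0.25161993] 18.275
14951 ((525.8768310546875, -209.7403564453125), (110.25055694580078, 207.17196655273438), 9.38319206237793) 0.038191965121520344
plane [-0.00103851  0.00099931  0.03829246]
peg 117 [ 0.62447652 -0.18748652  0.08813228] [346.56410256  89.11111111]
strap_peg 0.72 [327.9, 99.4, 53.2, 49.4]
strap_peg 0.16 [52.1, 150.4, 52.2, 191.2]
strap 0.81 [324.9, 99.9, 51.0, 48.3]
```

View pics/w4.png

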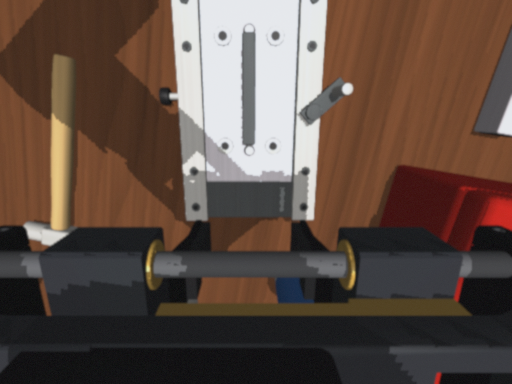

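The plate is seated: top at 38.2 mm, level, with the pins visible in its holes at (249,30) and (249,150). The peg is at (0.6245, -0.1872), strap ≈ -0.82 rad. Now to the peg.

step_arm:
  rows:
    - [0.009,0.0126,-0.0055,0,0,-10]
    - [0.009,0.0126,-0.0055,0,0,-10]
    - [0.009,0.0126,-0.0055,0,0,-10]
    - [0.009,0.0126,-0.0055,0,0,-10]
    - [0.009,0.0126,-0.0055,0,0,-10]
    - [0.009,0.0126,-0.0055,0,0,-10]
    - [0.009,0.0126,-0.0055,0,0,-10]
    - [0.009,0.0126,-0.0055,0,0,-10]
    - [0.009,0.0126,-0.0055,0,0,-10]
    - [0,0,0,0,0,0]
    - [0,0,0,0,0,0]
    - [0,0,0,0,0,0]

```text
time: 19.92
position: [0.6251, -0.1897, 0.204]
tool_rot: [0.997, 0.082, 0.0, 0.0]
ft_force: [0.1, -0.4, 0.5]
grip_width: 0.0501
grip_force: 0.0
```

step_arm:
  rows:
    - [-0.0004,0.0023,-0.03,0,0,0]
    - [0,0,-0.03,0,0,0]
    - [0,0,-0.03,0,0,0]
    - [0,0,-0.02,0,0,0]
    - [0,0,-0.01,0,0,0]
    - [0,0,-0.006,0,0,0]
    - [0,0,0,0,0,0]
    - [0,0,0,0,0,0]

```text
time: 20.92
position: [0.6255, -0.1871, 0.0786]
tool_rot: [0.997, 0.082, 0.001, 0.0]
ft_force: [0.0, 0.1, 0.2]
grip_width: 0.0504
grip_force: 0.0
```

step_arm:
  rows:
    - [0,0,0,0,0,0]
    - [0,0,0,0,0,0]
    - [0,0,0,0,0,0]
    - [0,0,0,0,0,0]
    - [0,0,0,0,0,0]
  jaw: 0.0
  squeeze: 12

```text
time: 21.55
position: [0.6248, -0.1868, 0.0777]
tool_rot: [0.997, 0.082, -0.0, -0.0]
ft_force: [-0.3, -0.1, 0.5]
grip_width: 0.0111
grip_force: 12.0
```

```bash
python3 - <<'E'
from h import *
o=get_obs(); print(o["position"],o["ft_force"],o["grip_width"])
B=np.array([.6036,-.2141]); p=o["position"][:2]-B; a0=np.degrees(np.arctan2(p[1],p[0])); print(a0,np.hypot(*p))
A=np.radians(np.linspace(52.5,188,17)); X=B+.034*np.c_[np.cos(A),np.sin(A)]; print(np.round(np.diff(X,axis=0),4).tolist()); print(X[0],X[-1])
E
```

```text
[ 0.62484718 -0.18678439  0.07768663] [-0.25673667 -0.14835788  0.52770849] 0.011123701239003275
52.12278088683665 0.034606145173513105
[[-0.0042, 0.0028], [-0.0046, 0.0021], [-0.0048, 0.0014], [-0.005, 0.0007], [-0.005, -0.0001], [-0.005, -0.0008], [-0.0048, -0.0015], [-0.0045, -0.0022], [-0.0041, -0.0028], [-0.0037, -0.0034], [-0.0031, -0.0039], [-0.0025, -0.0043], [-0.0019, -0.0047], [-0.0011, -0.0049], [-0.0004, -0.005], [0.0003, -0.005]]
[ 0.62429789 -0.18712599] [ 0.56993089 -0.21883189]
```

Peg pinched (11–12 mm opening). Swinging along the arc.

step_arm:
  rows:
    - [-0.0042,0.0028,0,0,0,0]
    - [-0.0046,0.0021,0,0,0,0]
    - [-0.0048,0.0014,0,0,0,0]
    - [-0.005,0.0007,0,0,0,0]
    - [0,0,0,0,0,0]

```text
time: 22.18
position: [0.6058, -0.18, 0.0779]
tool_rot: [0.997, 0.081, -0.0, 0.0]
ft_force: [2.6, -3.3, -2.0]
grip_width: 0.0115
grip_force: 12.0
```

step_arm:
  rows:
    - [-0.005,-0.0001,0,0,0,0]
    - [-0.005,-0.0008,0,0,0,0]
    - [-0.0048,-0.0015,0,0,0,0]
    - [-0.0045,-0.0022,0,0,0,0]
    - [0,0,0,0,0,0]

```text
time: 22.8
position: [0.5849, -0.183, 0.0778]
tool_rot: [0.997, 0.081, -0.002, -0.002]
ft_force: [0.2, 4.8, 4.8]
grip_width: 0.0112
grip_force: 12.0
```

step_arm:
  rows:
    - [-0.0041,-0.0028,0,0,0,0]
    - [-0.0037,-0.0034,0,0,0,0]
    - [-0.0031,-0.0039,0,0,0,0]
    - [-0.0025,-0.0043,0,0,0,0]
    - [0,0,0,0,0,0]

```text
time: 23.42
position: [0.5677, -0.195, 0.0775]
tool_rot: [0.997, 0.082, -0.006, -0.005]
ft_force: [-6.7, 7.8, 12.8]
grip_width: 0.0115
grip_force: 12.0
```

step_arm:
  rows:
    - [-0.0019,-0.0047,0,0,0,0]
    - [-0.0011,-0.0049,0,0,0,0]
    - [-0.0004,-0.005,0,0,0,0]
    - [0.0003,-0.005,0,0,0,0]
    - [0,0,0,0,0,0]
    - [0,0,0,0,0,0]

```text
time: 24.18
position: [0.5626, -0.2158, 0.0768]
tool_rot: [0.997, 0.082, -0.009, -0.004]
ft_force: [-9.8, 3.0, 9.8]
grip_width: 0.0118
grip_force: 12.0
```

The TCP is about 7 mm off the arc and feels roughly 10 N, so I'll look before going on.

```bash
python3 - <<'E'
from h import *
o=get_obs(); print(o["position"],o["ft_force"],o["moment"]); M=R.from_quat(o["tool_rot"]).as_matrix(); print(M.round(4))
cs=[camera(n)for n in("side","top","wrist")]
a=cv2.resize(cs[0]["pixels"][120:240,180:340],None,fx=2.5,fy=2.5,interpolation=cv2.INTER_CUBIC)
b=cv2.resize(cs[1]["pixels"][130:250,240:400],None,fx=2.5,fy=2.5,interpolation=cv2.INTER_CUBIC)
w=cv2.resize(cs[2]["pixels"],(400,300))
cv2.imwrite("pics/m5.png",np.vstack([np.hstack([a,b]),np.hstack([w,np.zeros_like(w)])]))
E
```

```text
[ 0.56258743 -0.21575292  0.07683935] [-9.83826619  3.01020004  9.81762191] [0.43769169 1.80698959 0.11004625]
[[ 0.9862  0.1643 -0.0177]
 [ 0.1645 -0.9864  0.0067]
 [-0.0164 -0.0095 -0.9998]]
```

View pics/m5.png

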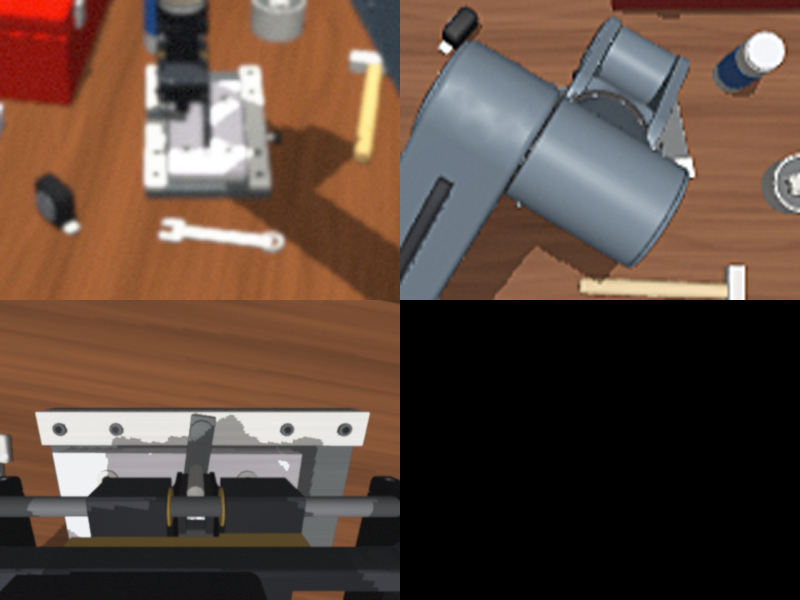

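The wrist view shows the strap lying nearly square across the plate edge, with its bolt at (202,428) and peg at (197,490). The offset is pad slip along the peg. Releasing.

step_arm:
  rows:
    - [0,0,0,0,0,0]
    - [0,0,0,0,0,0]
    - [0,0,0,0,0,0]
    - [0,0,0,0,0,0]
  jaw: 0.04

```text
time: 24.82
position: [0.5707, -0.2187, 0.0777]
tool_rot: [0.997, 0.082, 0.0, 0.0]
ft_force: [0.2, 0.3, 0.1]
grip_width: 0.038
grip_force: 0.0
```

step_arm:
  rows:
    - [0,0,0.01,0,0,0]
    - [0,0,0.02,0,0,0]
    - [0,0,0.04,0,0,0]
    - [-0.02,0,0.05,0,0,0]
    - [-0.04,0,0.04,0,0,0]
    - [-0.03,0,0.02,0,0,0]
    - [0,0,0,0,0,0]
    - [0,0,0,0,0,0]
    - [0,0,0,0,0,0]

```text
time: 25.95
position: [0.4811, -0.2184, 0.2569]
tool_rot: [0.997, 0.082, -0.0, -0.0]
ft_force: [-1.6, -0.4, -0.4]
grip_width: 0.0399
grip_force: 0.0
```

```bash
python3 - <<'E'
from h import *
o=get_obs(); c=camera("wrist"); print(o["position"],o["time"])
T=toolT(o)@c["mount"];P=cloud(c,T)
cv2.imwrite("pics/w6.png",c["pixels"])
C=np.array([.5287,-.2267]);a=np.radians(9.36)
X=P[...,:2]-C; xj=X@[np.cos(a),np.sin(a)]; yj=X@[-np.sin(a),np.cos(a)]; z=P[...,2]
m=(abs(xj)<.056)&(yj>-.1)&(yj<.15)&(z>.033)&(z<.0415); q=P[m]
print(len(q),np.median(q[:,2]),np.linalg.lstsq(np.c_[q[:,:2]-[.525,-.205],np.ones(len(q))],q[:,2],rcond=None)[0])
k=(xj>.02)&(xj<.1)&(abs(yj)<.05)&(z>.083)&(z<.095); print("peg",k.sum(),xj[k].mean(),yj[k].mean(),z[k].mean())
k=(xj>.02)&(xj<.1)&(abs(yj)<.05)&(z>.0435)&(z<.0495); print("strap",k.sum(),cv2.minAreaRect((np.c_[xj[k],yj[k]]*1000).astype(np.float32)))
E
```

```text
[ 0.48105397 -0.21835097  0.25688177] 25.95
13058 0.03821276134190896 [-0.00057695  0.00094004  0.03827784]
peg 102 0.041950128057926694 0.0048242552673860625 0.08846979104315965
strap 574 ((57.855552673339844, 2.83609676361084), (20.035568237304688, 60.16416931152344), 83.29701232910156)
```

View pics/w6.png

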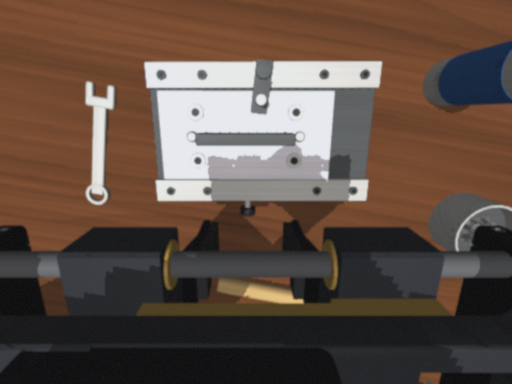

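The strap (peg at (262,100)) lies across the plate at about 83° = 1.45 rad. The plate is flat on its seat, the gripper is clear, and the bystanders are unmoved. Handing in.

```bash
python3 -c "
from rig import hand_in
print(hand_in())"
```

```text
the job is handed in; nothing more can be done
None
```

I handed the job in at about 26 s: by the last wrist-camera check the plate is flat on its seat over both pins, the strap stands at about 1.45 rad across its edge and the gripper is clear; hand-in gave no verdict.

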